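# Hook the shelf bracket onto the slotted upright

### The job

Hang the loose steel shelf bracket on the slotted upright for the drying shelf: press its two hook tabs straight into the top two slots until its back plate lies flat on the strip, then push it down until it is fully home, and leave it hanging there. Feel your way gently, never forcing bracket and upright against each other with more than 40 N, and leave the clay musician, wing, pestle and pencil where they are.

Things in the scene. Friction and masses are not known exactly. Their poses are not given: they have to be found in the camera images.
- bracket_grip (a point): Grasp point of the loose grey steel shelf bracket (0.25 kg, stands on its foot flange): mid-thickness of its upright web, 65 mm above the underside. The web is 12 mm thick (y), 85 mm high, and runs from 45 mm in -x of this point to the back plate; pinch it from above across y. x points to the back plate and hooks, z up; the back plate's rear face is at +45 mm in x.
- bracket_foot (a point): On the bracket's underside, 65 mm straight below bracket_grip, same axes. Foot flange 120 (x: 45 mm to +x, 75 mm to -x of here) x 50 (y) x 5 mm, with a 12 mm high lip at its -x end; back plate at its +x end, 40 mm wide (y), 6 mm thick, 85 mm high. Two hook tabs stick out of the back plate's rear face on its centre line, one 40 mm above the other.
- bracket_hook (a point): On the back plate's rear face, at the underside of the upper tab's neck: 45 mm in +x and 1 mm up from bracket_grip, same axes. Each tab is 6 mm thick (y) and 20 mm high: a neck 8 mm high leads to a lip that starts 6 mm behind the rear face, hangs 12 mm below the neck and ends in a rounded nose 15 mm behind the rear face. Lower tab the same, 40 mm lower.
- upright: Fixed upright, 204 mm high: wooden board 110 mm wide on a foot, with a slotted steel strip 50 mm wide on its front. Origin on the table under the board's centre line, in the plane of the strip's front face; x points from that face into the board (a hung bracket has the same yaw), z up. Strip: 4 mm sheet, 20 mm hollow behind, four slots in a column, each 9.5 wide, 26 mm high.
- upright_slot (a point): Where the middle of the top slot's lower edge would be if the strip were centred: on its front face, 166 mm above the table. Lower edges of all slots: 46, 86, 126, 166 mm (exact). But the strip is screwed on up to 12 mm to the left or right (y) of the board's centre line, so look or feel for the slots (they run down the strip's middle). It does not give. Axes as upright.
- upright_top (a point): Top of the board, 204 mm up. Tabs enter the slots at 126 and 166 mm with the bracket 12 to 18 mm above home. Behind the strip a stiff friction keeper blocks the upper hook's last 7 to 10 mm down: it yields at about 8 N and stays down. Pushed down far out in front the bracket may bind; near the back plate not. Home: upper neck's underside on the top slot's lower edge (166 mm), back plate on the strip.
- musician_mid (a point): Bystander: seated clay skeleton with guitar and hat, base 60 x 60 mm, 117 mm high, hat 68 mm across; point 50 mm above its base. Leave it alone.
- wing_mid (a point): Bystander: broken terracotta angel wing lying flat, about 110 x 80 x 16 mm; point near its middle, 6 mm up. Leave it alone.
- pestle_mid (a point): Bystander: white ceramic pestle lying along its x axis, 106 mm long, 26 mm thick; point at its middle. Leave it alone.
- pencil_mid (a point): Bystander: stubby red wooden pencil lying along its x axis, 72 mm long, 8 mm thick; point at its middle. Leave it alone.
There are look-alikes about, which are no part of the job. Of the things shaped like the upright, the wooden one is meant.

How it is judged:
By the outcome, as a careful person would: the job done as asked, in the order asked, and still so for the second after the job is handed in, with the robot touching nothing.
It also fails if it takes over 72 s, if anything falls off the work surface, if the arm or the gripper's body presses on something with over 40 N, if the wrist force passes 120 N, or if a joint passes its speed limit or range.

### The arm

A 6-joint arm with a two-finger parallel gripper is mounted at the origin on the work surface. World frame = base frame: x ahead of the robot, y to its left, z up, the work surface at z = 0. Lengths are in m, angles in rad, forces in N, time in s.
With the tool pointing down it reaches from about 0.3 to 0.75 m from the base axis. Payload 8.5 kg.
Tool frame: the origin (TCP) lies between the finger pads; the fingertips stand 19 mm ahead of it and the grasp point (between the pads) is the TCP; z points along the fingers, y is the line along which they close (so a half turn about z gives the same grasp; the last joint's range is limited). The gripper opens to 88 mm and grips with 3 to 60 N. Pads are 18 mm wide; open, the fingers measure 123 mm over their backs; the gripper's body (75 mm by 187 mm) begins 45 mm behind the grasp point.
Start: joints at [-1.464, 0.381, 1.297, -0, 1.464, -0.215], TCP at [0.174, -0.522, 0.258] pointing down, gripper open.
Joint ranges: [-3.11, 3.11], [-0.89, 2.33], [0.22, 2.48], [-1.42, 4.56], [0.17, 2.85], [-2.88, 2.88]. Speed limits (rad/s): [2.39, 2.39, 3.14, 3.14, 3.14, 3.14].

### API

Orientations are given as a unit quaternion [x, y, z, w].
In Python, from cell import * gives the robot as it stands. The module is installed in compiled form; this text tells all that it offers.
- The arm moves only by the shell command python3 -m creep 'ROWS'. ROWS is JSON, a list of rows, each a list of 3 entries, a list of its own where there are three numbers: the shift along the tool's x, y, z in units of 30 cm (1.0 is 30 cm), then the turn about the tool's z in units of pi rad (1.0 is pi rad), then the opening, from -1 (shut) to 1 (fully open). In form: [[[tx, ty, tz], turn, claw], ...]. A call has exactly 8 rows; each row shifts and turns the commanded pose from where the row before left it, along the tool's axes as they then stand; what a row does not reach is not made up. A row lasts 1/10 s, in which the tool goes at most 50 mm and 8.59 degrees, less where a joint would pass 70% of its speed; a pose out of reach is approached as far as the arm can. A call with a number of a shift or a turn outside -1 to 1 is refused whole. A call with a gripper value outside its range is refused whole. The fingers move at their own pace and stop on an object; the grip force is fixed at half the most. Time passes only in rows, so rows that do not move let the fingers close, or fill a call up. It gives the time, the measured TCP pose, the force, the opening and the grip force at its end, in the units of the state.
- sense(): the state, without advancing time (a new reading comes with each control period).
- snapshot(name): name is "side" or "top"; returns the picture (480x640x3 uint8, red, green, blue); there is no depth.
- calibration(name): a dict with "fx", "fy", "cx", "cy" (pixels), "k1" (the pictures are not rectified: a ray, as slopes to the right and down, at radius r is drawn at 1 + k1 r^2 times it, then the intrinsics apply), "rvec" (rotation vector, rad) and "tvec" (3), from world to camera coordinates, as OpenCV has them. Camera axes: x right, y down, z forward; pixel columns grow to the right and rows downward; lengths in m; the calibration is good to about 2 mm. A picture is of the moment at which its call begins. calibration takes no time and is no camera call.
- sign_off(): hands the job in; it is judged then, once.
The state is a dict: "clock": time; "joint_positions": joint angles; "joint_velocities": joint speeds; "effort": joint torques, N m; "tool_pos": TCP position; "eef_rot": TCP orientation; "wrist_force": force on the tool from outside, world axes, zero at the start; "moment": the same for the moment, N m; "grip_width": finger opening in m; "grasp_force": force on a finger pad.
Only numpy, scipy, OpenCV 4.12 (cv2) and the standard library are available. Lean on these libraries where they do the work, as an engineer would, in place of code of your own. Each camera call takes 0.05 s, during which the arm holds its last target. There are 200 camera calls.

## Working session

There is one attempt and no reset: what is moved stays moved. The work goes in short steps, Python scripts to look and compute and a shell command to move; the robot and the scene stay as the last step left them, time stands still between calls to the robot, and variables do not carry over. Pictures are saved under pics/ and viewed, at most 10 in all, crops included, and the job is handed in when it is done.

```bash
mkdir -p pics; cat > h.py <<'E'
from cell import *
import numpy as np, cv2
from scipy.spatial.transform import Rotation as R
def cam(n):
    c=calibration(n); M=R.from_rotvec(np.ravel(c["rvec"])).as_matrix(); return c,M,-M.T@np.ravel(c["tvec"])
def ray(n,u,v):
    c,M,o=cam(n); x=(u-c["cx"])/c["fx"]; y=(v-c["cy"])/c["fy"]; a,b=x,y
    for _ in range(20):
        k=1+c["k1"]*(a*a+b*b); a,b=x/k,y/k
    d=M.T@np.array([a,b,1]); return o,d/np.linalg.norm(d)
def onz(n,u,v,z):
    o,d=ray(n,u,v); return o+d*(z-o[2])/d[2]
def proj(n,p):
    c,M,o=cam(n); q=M@(np.asarray(p)-o); a,b=q[0]/q[2],q[1]/q[2]; k=1+c["k1"]*(a*a+b*b)
    return c["fx"]*a*k+c["cx"],c["fy"]*b*k+c["cy"]
def save(n,f,crop=None,s=1):
    im=snapshot(n); np.save("pics/"+f+".npy",im)
    if crop: im=im[crop[1]:crop[3],crop[0]:crop[2]]
    im=cv2.resize(im,None,fx=s,fy=s,interpolation=cv2.INTER_CUBIC)
    cv2.imwrite("pics/"+f+".png",im[:,:,::-1])
E
python3 - <<'E'
from h import *
save("top","t0"); save("side","s0")
for n in("top","side"):
    c,M,o=cam(n); print(n,o.round(3),M[2].round(3),c["fx"],c["k1"])
s=sense(); print(s["clock"],s["tool_pos"],s["eef_rot"],R.from_quat(s["eef_rot"]).as_matrix().round(3))
E
```

```text
top [ 0.458 -0.008  1.249] [ 0.063  0.009 -0.998] 494.6525129180254 -0.05128560433124762
side [0.146 0.767 0.865] [ 0.34  -0.693 -0.636] 504.5973925012767 -0.03259921568423539
0.1 [ 0.17391098 -0.5215354   0.25723131] [ 9.87084381e-01  1.60199927e-01  1.91867737e-05 -6.38905499e-04] [[ 0.949  0.316 -0.   ]
 [ 0.316 -0.949  0.001]
 [ 0.    -0.001 -1.   ]]
```

View pics/t0.png

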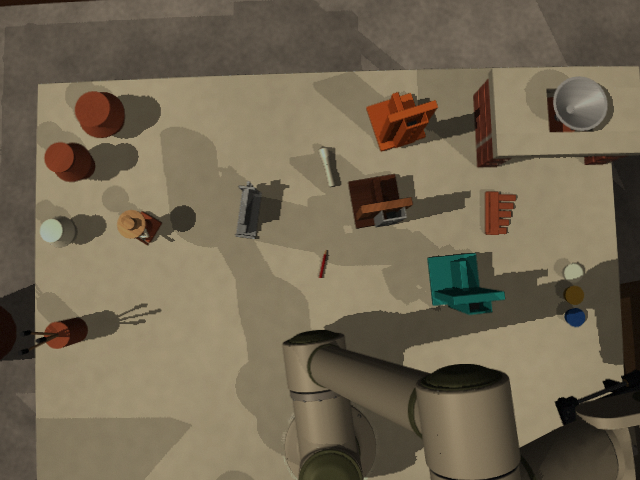

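View pics/s0.png

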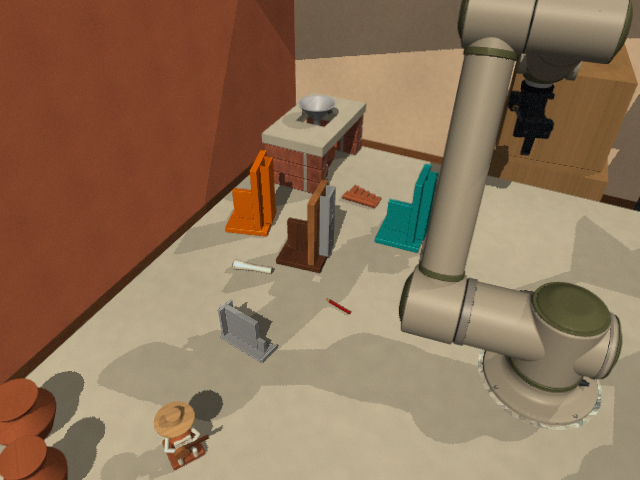

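The top view shows the grey bracket at about (247,211). Three things are shaped like the upright: orange at (402,120), brown wood with a grey steel strip at (383,203), and teal at (465,285). The wooden one with the steel strip fits the description. The side view shows the bracket's back plate at its +x end (225,315) and its lip at (268,352). I'll confirm this in one enlarged crop.

```bash
python3 - <<'E'
from h import *
t=np.load("pics/t0.npy");s=np.load("pics/s0.npy")
f=lambda im,x,y:cv2.resize(im[y:y+60,x:x+80],None,fx=5,fy=5,interpolation=cv2.INTER_CUBIC)
m=np.vstack([np.hstack([f(t,210,180),f(t,345,172)]),np.hstack([f(s,208,300),f(s,280,178)])])
cv2.imwrite("pics/m0.png",m[:,:,::-1])
E
```

```text
(no output)
```

View pics/m0.png

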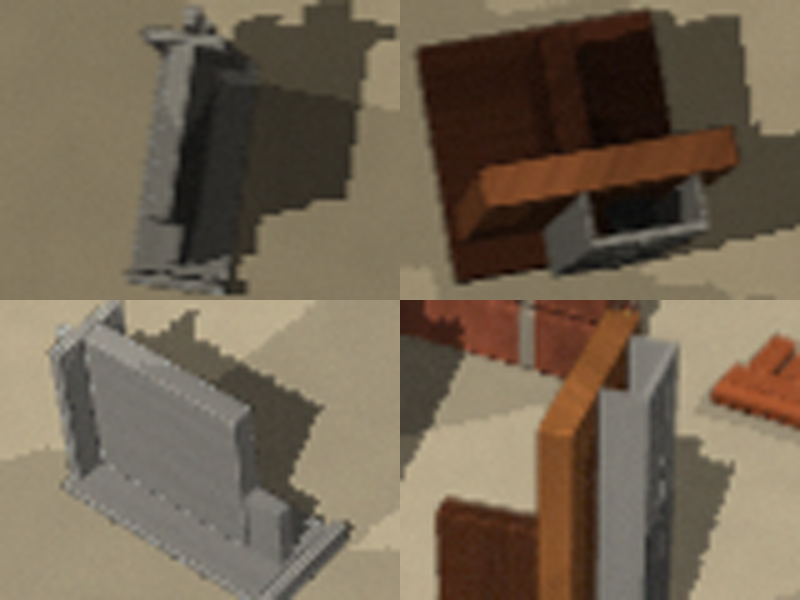

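```bash
python3 - <<'E'
from h import *
T=lambda x,y:(210+x/5,180+y/5); U=lambda x,y:(345+(x-400)/5,172+y/5)
S=lambda x,y:(208+x/5,300+(y-300)/5); V=lambda x,y:(280+(x-400)/5,178+(y-300)/5)
P=lambda n,p,z:onz(n,*p,z).round(4)
print("bracket top: plate top L,R",P("top",T(143,33),.085),P("top",T(232,48),.085))
print("lip L,R",P("top",T(128,270),.012),P("top",T(243,285),.012), "tab",P("top",T(192,15),.074))
print("side plate top",P("side",S(55,345),.085),P("side",S(120,305),.085))
print("side web top near-edge",P("side",S(95,330),.085),P("side",S(247,407),.085))
print("side foot near corner back, front", P("side",S(65,487),.0),P("side",S(250,600),.0))
print("board top TL TR BR BL",*[P("top",U(*p),.204) for p in((487,170),(735,128),(738,165),(487,208))])
print("strip front top",*[P("top",U(*p),.2) for p in((595,240),(708,222))])
print("side board top front: near corner, far",P("side",V(568,436),.204),P("side",V(640,312),.204))
print("side strip front top near,far",P("side",V(640,392),.2),P("side",V(680,345),.2))
E
```

```text
bracket top: plate top L,R [0.6394 0.1978 0.085 ] [0.6309 0.1555 0.085 ]
lip L,R [0.531  0.2204 0.012 ] [0.5218 0.1626 0.012 ] tab [0.6491 0.176  0.074 ]
side plate top [0.6419 0.1965 0.085 ] [0.6302 0.1647 0.085 ]
side web top near-edge [0.6316 0.1817 0.085 ] [0.5517 0.1904 0.085 ]
side foot near corner back, front [0.6438 0.2035 0.    ] [0.5391 0.2202 0.    ]
board top TL TR BR BL [ 0.5712 -0.0858  0.204 ] [ 0.586  -0.1918  0.204 ] [ 0.5702 -0.1924  0.204 ] [ 0.555  -0.0852  0.204 ]
strip front top [ 0.5404 -0.1309  0.2   ] [ 0.5466 -0.1793  0.2   ]
side board top front: near corner, far [ 0.5555 -0.0794  0.204 ] [ 0.57   -0.1891  0.204 ]
side strip front top near,far [ 0.5434 -0.1316  0.2   ] [ 0.543  -0.1766  0.2   ]
```

The montage confirms the choice: the brown wooden upright with the grey slotted strip, and the bracket with its hooks at the far (+x) end. Now I'll move above the bracket.

```bash
python3 -m creep '[[[0.123,-0.095,0],0,0],[[0.123,-0.095,0],0,0],[[0.123,-0.095,0],0,0],[[0.123,-0.095,0],0,0],[[0.123,-0.095,0],0,0],[[0.123,-0.095,0],0,0],[[0.123,-0.095,0],0,0],[[0.123,-0.095,0],0,0]]'; python3 -m creep '[[[0.123,-0.095,0],0,0],[[0.123,-0.095,0],0,0],[[0.123,-0.095,0],0,0],[[0.123,-0.095,0],0,0],[[0.123,-0.095,0],0,0],[[0.123,-0.095,0],0,0],[[0.123,-0.095,0],0,0],[[0.123,-0.095,0],0,0]]'; python3 -m creep '[[[0.123,-0.095,0],0,0],[[0,0,0],0.0374,0],[[0,0,0],0.0374,0],[[0,0,0],0.0374,0],[[0,0,0],0.0374,0],[[0,0,0],0,0],[[0,0,0],0,0],[[0,0,0],0,0]]'
```

```text
clock: 0.9
tool_pos: [0.3825, -0.2103, 0.2577]
eef_rot: [0.987, 0.16, -0.0, -0.0]
wrist_force: [0.6, -0.0, 1.0]
grip_width: 0.0436
grasp_force: 0.0
clock: 1.7
tool_pos: [0.5905, 0.0995, 0.2574]
eef_rot: [0.987, 0.16, -0.0, -0.0]
wrist_force: [1.2, -1.3, -0.1]
grip_width: 0.0438
grasp_force: 0.0
clock: 2.5
tool_pos: [0.6158, 0.1362, 0.2576]
eef_rot: [0.997, -0.073, -0.0, 0.0]
wrist_force: [0.1, -0.0, 0.1]
grip_width: 0.0445
grasp_force: 0.0
```

```bash
python3 -m creep '[[[-0.017,-0.071,0],0,0],[[0,-0.071,0],0,0],[[0,0,0.1],0,0],[[0,0,0.1],0,0],[[0,0,0.1],0,0],[[0,0,0.06],0,0],[[0,0,0],0,0],[[0,0,0],0,0]]'; python3 - <<'E'
from h import *
a=snapshot("top")[150:270,190:310]; b=snapshot("side")[250:370,180:300]
cv2.imwrite("pics/p1.png",cv2.resize(np.hstack([a,b]),None,fx=3.3,fy=3.3,interpolation=cv2.INTER_CUBIC)[:,:,::-1])
E
```

```text
clock: 3.3
tool_pos: [0.6174, 0.1792, 0.1504]
eef_rot: [0.997, -0.074, 0.0, -0.0]
wrist_force: [-0.1, 0.1, 1.2]
grip_width: 0.0442
grasp_force: 0.0
```

View pics/p1.png

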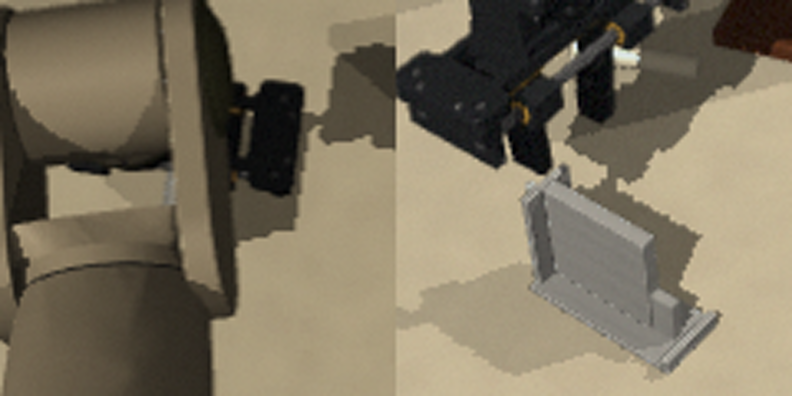

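The fingers straddle the web just in front of the back plate: fingertips at crop (535,170) and (597,120), web top from (565,185) to (650,240). I'll go down and close.

```bash
python3 -m creep '[[[0,0,0.09],0,0],[[0,0,0.09],0,0],[[0,0,0.07],0,0],[[0,0,0.018],0,0],[[0,0,0],0,0],[[0,0,0],0,0],[[0,0,0],0,-1],[[0,0,0],0,-1]]'; python3 -m creep '[[[0,0,0],0,-1],[[0,0,0],0,-1],[[0,0,0],0,-1],[[0,0,0],0,-1],[[0,0,-0.02],0,-1],[[0,0,-0.04],0,-1],[[0,0,0],0,-1],[[0,0,0],0,-1]]'
python3 - <<'E'
from h import *
save("side","p2",(150,200,350,350),4); s=sense();print(s["wrist_force"],s["moment"])
E
```

```text
clock: 4.2
tool_pos: [0.6174, 0.1793, 0.0704]
eef_rot: [0.997, -0.074, 0.001, -0.0]
wrist_force: [0.3, -0.1, -0.4]
grip_width: 0.0297
grasp_force: 0.0
clock: 5.0
tool_pos: [0.6172, 0.1792, 0.0879]
eef_rot: [0.997, -0.074, 0.001, -0.0]
wrist_force: [0.2, 0.0, -3.5]
grip_width: 0.0116
grasp_force: 30.0
[ 0.11926651 -0.69710535 -2.55953067] [-0.00450442 -0.04061628  0.02706527]
```

View pics/p2.png

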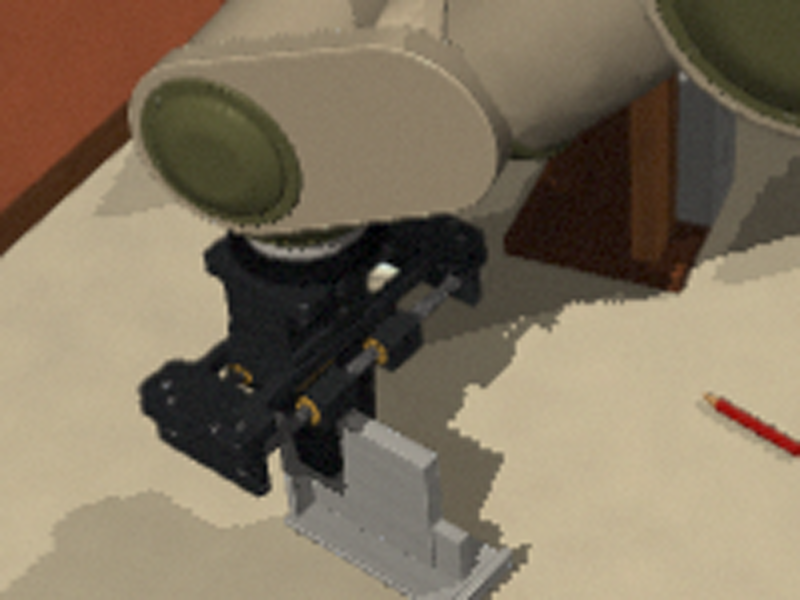

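```bash
python3 -m creep '[[[0,0,-0.09],0,-1],[[-0.08,0.04,-0.09],0,-1],[[-0.08,0.04,-0.09],0,-1],[[-0.08,0.04,-0.09],0,-1],[[-0.08,0.04,-0.09],0,-1],[[-0.08,0.04,-0.09],0,-1],[[-0.08,0.04,-0.03],0,-1],[[0,0,0],-0.031,-1]]'; python3 -m creep '[[[0,0,0],-0.03,-1],[[0,0,0],-0.03,-1],[[-0.018,0.13,0],0,-1],[[-0.018,0.13,0],0,-1],[[-0.018,0.13,0],0,-1],[[-0.018,0.13,0],0,-1],[[-0.018,0.13,0],0,-1],[[0,0,0],0,-1]]'
```

```text
clock: 5.85
tool_pos: [0.4618, 0.1288, 0.2601]
eef_rot: [1.0, -0.025, 0.001, 0.0]
wrist_force: [0.6, 0.7, -3.5]
grip_width: 0.0116
grasp_force: 30.0
clock: 6.65
tool_pos: [0.464, -0.0714, 0.258]
eef_rot: [0.998, 0.066, -0.0, 0.0]
wrist_force: [-0.7, 1.0, -3.2]
grip_width: 0.0117
grasp_force: 30.0
```

```bash
python3 -m creep '[[[-0.014,0.104,0],-0.002,-1],[[-0.014,0.104,0],0,-1],[[-0.014,0.104,0],0,-1],[[0,0,0.08],0,-1],[[0,0,0.08],0,-1],[[0,0,0.083],0,-1],[[0,0,0],0,-1],[[0,0,0],0,-1]]'
python3 - <<'E'
from h import *
t=snapshot("top");b=snapshot("side");np.save("pics/t3.npy",t);np.save("pics/s3.npy",b)
f=lambda im,x,y:cv2.resize(im[y:y+150,x:x+100],None,fx=4,fy=4,interpolation=cv2.INTER_CUBIC)
cv2.imwrite("pics/p3.png",np.hstack([f(t,345,150),f(b,280,150)])[:,:,::-1])
s=sense();print(s["eef_rot"],s["wrist_force"],s["moment"])
E
```

```text
clock: 7.45
tool_pos: [0.465, -0.1618, 0.186]
eef_rot: [0.997, 0.072, 0.0, -0.0]
wrist_force: [0.2, -0.1, -3.2]
grip_width: 0.0119
grasp_force: 30.0
[9.97397493e-01 7.20898755e-02 9.31465574e-04 6.50849440e-04] [ 0.61158869  0.36244299 -2.11502989] [ 0.0506111  -0.02044202  0.00467996]
```

View pics/p3.png

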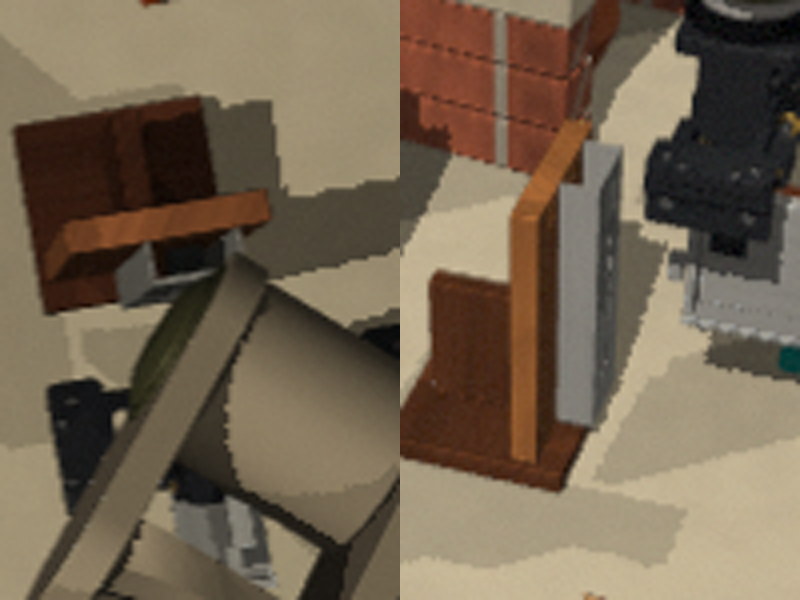

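The strip and its slots show in the side view (dark slot column at crop x≈607, strip 594–621). The hooks are level and facing it at (675,265). The top camera is blocked by the arm, so I'll finish by feel. Next: lateral correction, then approach.

```bash
python3 -m creep '[[[0,0.011,0],0,-1],[[0.05,0,0],0,-1],[[0.05,0,0],0,-1],[[0,0,0],0,-1],[[0.008,0,0],0,-1],[[0.008,0,0],0,-1],[[0,0,0],0,-1],[[0,0,0],0,-1]]'
python3 - <<'E'
from h import *
s=sense();p=s["tool_pos"];print(p[0]*.9896+p[1]*.144,-.144*p[0]+.9896*p[1],s["wrist_force"])
E
```

```text
clock: 8.35
tool_pos: [0.4995, -0.1604, 0.1855]
eef_rot: [0.997, 0.072, -0.0, 0.0]
wrist_force: [-1.3, -0.3, -3.8]
grip_width: 0.0116
grasp_force: 30.0
0.4711918058735991 -0.23067026834407423 [-1.27620027 -0.29961048 -3.78662859]
```

```bash
cat > st.py <<'E'
from h import *
s=sense();p=s["tool_pos"];F=s["wrist_force"];print("x' %.4f y' %.4f z %.4f"%(p[0]*.9896+p[1]*.144,-.144*p[0]+.9896*p[1],p[2]),"Fx' %.1f Fy' %.1f"%(F[0]*.9896+F[1]*.144,-.144*F[0]+.9896*F[1]),"M",np.round(s["moment"],2))
E
python3 -m creep '[[[0.007,0,0],0,-1],[[0,0,0],0,-1],[[0.007,0,0],0,-1],[[0,0,0],0,-1],[[0,0,0],0,-1],[[0,0,0],0,-1],[[0,0,0],0,-1],[[0,0,0],0,-1]]'; python3 st.py
```

```text
clock: 9.15
tool_pos: [0.5038, -0.1598, 0.1855]
eef_rot: [0.997, 0.072, 0.0, -0.0]
wrist_force: [0.4, -1.1, -2.6]
grip_width: 0.0118
grasp_force: 30.0
x' 0.4756 y' -0.2307 z 0.1855 Fx' 0.2 Fy' -1.1 M [ 0.04 -0.06  0.02]
```

```bash
for i in 1 2; do python3 -m creep '[[[0.007,0,0],0,-1],[[0,0,0],0,-1],[[0.005,0,0],0,-1],[[0,0,0],0,-1],[[0,0,0],0,-1],[[0,0,0],0,-1],[[0,0,0],0,-1],[[0,0,0],0,-1]]' >/dev/null; python3 st.py; done
```

```text
x' 0.4792 y' -0.2307 z 0.1855 Fx' -0.2 Fy' -0.1 M [ 0.01 -0.08 -0.01]
x' 0.4828 y' -0.2306 z 0.1854 Fx' 0.4 Fy' -0.6 M [ 0.04 -0.02 -0.  ]
```

```bash
for i in 1 2; do python3 -m creep '[[[0.005,0,0],0,-1],[[0,0,0],0,-1],[[0.005,0,0],0,-1],[[0,0,0],0,-1],[[0,0,0],0,-1],[[0,0,0],0,-1],[[0,0,0],0,-1],[[0,0,0],0,-1]]' >/dev/null; python3 st.py; done
```

```text
x' 0.4858 y' -0.2306 z 0.1854 Fx' -0.2 Fy' -0.7 M [ 0.02 -0.08  0.  ]
x' 0.4888 y' -0.2307 z 0.1854 Fx' 0.6 Fy' 0.5 M [ 0.01 -0.02 -0.  ]
```

```bash
for i in 1 2 3; do python3 -m creep '[[[0.003,0,0],0,-1],[[0,0,0],0,-1],[[0.003,0,0],0,-1],[[0,0,0],0,-1],[[0,0,0],0,-1],[[0,0,0],0,-1],[[0,0,0],0,-1],[[0,0,0],0,-1]]' >/dev/null; python3 st.py; done
python3 - <<'E'
from h import *
save("side","p4",(290,150,390,290),4)
E
```

```text
x' 0.4905 y' -0.2306 z 0.1854 Fx' -2.5 Fy' 0.7 M [-0.    0.35 -0.06]
x' 0.4907 y' -0.2305 z 0.1854 Fx' -13.0 Fy' 0.9 M [-0.25  1.85 -0.12]
x' 0.4908 y' -0.2305 z 0.1854 Fx' -22.2 Fy' -0.7 M [-0.54  3.24 -0.08]
```

View pics/p4.png

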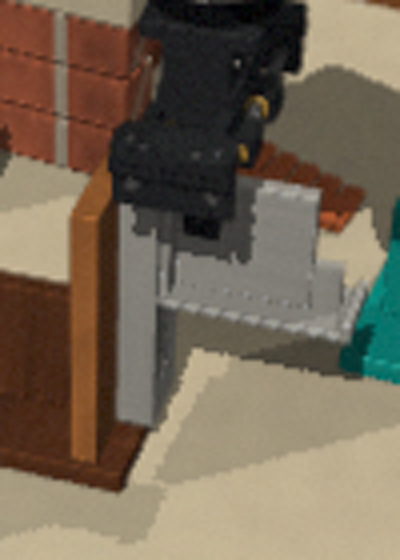

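The back plate now touches the strip in the picture (plate edge at (165,250), no gap). Contact came at x' = 0.4905, which is the full-insertion depth. I'll relax the press and go down in small steps.

```bash
python3 -m creep '[[[-0.005,0,0],0,-1],[[0,0,0],0,-1],[[0,0,0.006],0,-1],[[0,0,0],0,-1],[[0,0,0.006],0,-1],[[0,0,0],0,-1],[[0,0,0],0,-1],[[0,0,0],0,-1]]'; python3 st.py
```

```text
clock: 15.6
tool_pos: [0.5188, -0.1576, 0.1821]
eef_rot: [0.997, 0.072, -0.002, 0.0]
wrist_force: [-14.6, -2.3, 5.0]
grip_width: 0.0113
grasp_force: 30.0
x' 0.4907 y' -0.2307 z 0.1821 Fx' -14.8 Fy' -0.2 M [-0.34  2.22 -0.17]
```

```bash
python3 -m creep '[[[-0.003,0,0],0,-1],[[0,0,0],0,-1],[[0,0,0.006],0,-1],[[0,0,0],0,-1],[[0,0,0.003],0,-1],[[0,0,0],0,-1],[[0,0,0],0,-1],[[0,0,0],0,-1]]'; python3 st.py
```

```text
clock: 16.4
tool_pos: [0.5188, -0.1577, 0.1794]
eef_rot: [0.997, 0.072, -0.001, 0.0]
wrist_force: [-9.1, -1.5, 2.7]
grip_width: 0.0116
grasp_force: 30.0
x' 0.4907 y' -0.2307 z 0.1794 Fx' -9.2 Fy' -0.2 M [-0.26  1.42 -0.13]
```

Still 9 mm to home. Entering the keeper zone.

```bash
for i in 1 2; do python3 -m creep '[[[0,0,0.004],0,-1],[[0,0,0],0,-1],[[0,0,0.004],0,-1],[[0,0,0],0,-1],[[0,0,0],0,-1],[[0,0,0],0,-1],[[0,0,0],0,-1],[[0,0,0],0,-1]]' |grep wrist; python3 st.py; done
```

```text
wrist_force: [-11.8, -0.2, 9.5]
x' 0.4907 y' -0.2308 z 0.1777 Fx' -11.7 Fy' 1.5 M [-0.19  1.77 -0.09]
wrist_force: [-13.7, -0.0, 13.6]
x' 0.4907 y' -0.2308 z 0.1759 Fx' -13.5 Fy' 1.9 M [-0.07  2.02 -0.1 ]
```

```bash
for i in 1 2; do python3 -m creep '[[[-0.001,0,0.004],0,-1],[[0,0,0],0,-1],[[0,0,0.004],0,-1],[[0,0,0],0,-1],[[0,0,0],0,-1],[[0,0,0],0,-1],[[0,0,0],0,-1],[[0,0,0],0,-1]]' |grep -E "wrist|eef"; python3 st.py; done
```

```text
eef_rot: [0.997, 0.072, -0.001, 0.001]
wrist_force: [-11.2, -0.0, 11.5]
x' 0.4907 y' -0.2308 z 0.1735 Fx' -11.1 Fy' 1.6 M [-0.12  1.78 -0.09]
eef_rot: [0.997, 0.072, -0.0, 0.001]
wrist_force: [-10.8, 0.5, 11.3]
x' 0.4906 y' -0.2308 z 0.1711 Fx' -10.6 Fy' 2.1 M [ 0.01  1.54 -0.13]
```

```bash
for i in 1 2; do python3 -m creep '[[[0,0,0.0025],0,-1],[[0,0,0],0,-1],[[0,0,0.0015],0,-1],[[0,0,0],0,-1],[[0,0,0],0,-1],[[0,0,0],0,-1],[[0,0,0],0,-1],[[0,0,0],0,-1]]' |grep -E "wrist"; python3 st.py; done
```

```text
wrist_force: [-10.5, 1.0, 11.8]
x' 0.4906 y' -0.2308 z 0.1699 Fx' -10.2 Fy' 2.5 M [ 0.03  1.64 -0.06]
wrist_force: [-10.4, 0.8, 12.2]
x' 0.4906 y' -0.2308 z 0.1687 Fx' -10.1 Fy' 2.3 M [ 0.05  1.58 -0.09]
```

```bash
python3 - <<'E'
from h import *
save("side","p5",(300,160,400,260),6)
E
```

```text
(no output)
```

View pics/p5.png

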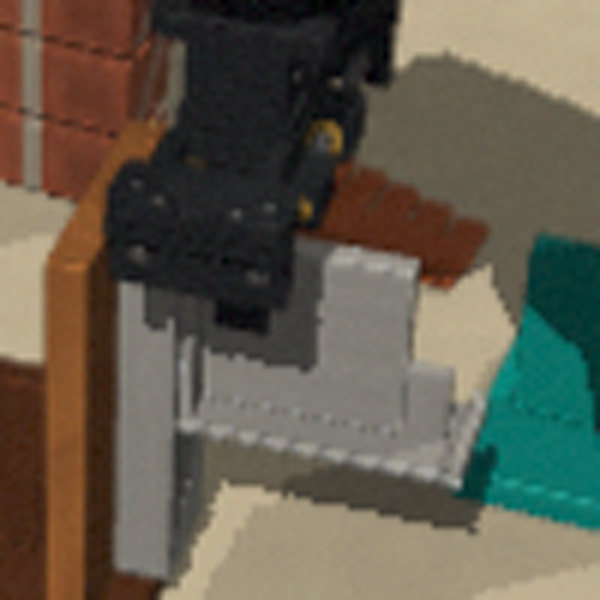

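The foot's rear near corner is now at px (330,231); it was at (329.5,225) at entry. I'll convert that to height.

```bash
python3 - <<'E'
from h import *
X=np.array([.9896,.144,0]);Y=np.array([-.144,.9896,0])
for z in(.115,.111,.107,.103,.100): print(z,np.round(proj("side",X*.5155+Y*(-.2306+.025)+[0,0,z]),1), "front",np.round(proj("side",X*(.5155-.12)+Y*(-.2306+.025)+[0,0,z]),1))
a=np.load("pics/p5.npy")
E
python3 st.py
```

```text
0.115 [328.2 226.2] front [376.5 235.7]
0.111 [328.2 227.5] front [376.3 237. ]
0.107 [328.1 228.8] front [376.2 238.3]
0.103 [328.1 230.1] front [376.  239.6]
0.1 [328.1 231.1] front [375.9 240.5]
x' 0.4906 y' -0.2308 z 0.1687 Fx' -10.4 Fy' 2.0 M [ 0.02  1.57 -0.11]
```

The corner and lip pixels agree with home to within a few mm, but the pads may have slipped. I'll release, rise, and push down with shut fingers just in front of the back plate. The height at contact shows whether it is home.

```bash
python3 -m creep '[[[-0.002,0,0],0,-1],[[0,0,0],0,0],[[0,0,0],0,0],[[0,0,0],0,0],[[0,0,0],0,0],[[0,0,0],0,0],[[0,0,0],0,0],[[0,0,0],0,0]]'; python3 st.py;  python3 -m creep '[[[0,0,-0.06],0,0],[[0,0,-0.06],0,0],[[0,0,-0.06],0,0],[[0.033,0,0],0,-1],[[0,0,0],0,-1],[[0,0,0],0,-1],[[0,0,0],0,-1],[[0,0,0],0,-1]]';python3 st.py
```

```text
clock: 22.05
tool_pos: [0.5187, -0.1576, 0.1671]
eef_rot: [0.997, 0.072, -0.0, -0.0]
wrist_force: [0.2, 0.8, -0.3]
grip_width: 0.0444
grasp_force: 0.0
x' 0.4906 y' -0.2307 z 0.1671 Fx' 0.3 Fy' 0.7 M [ 0.   -0.    0.03]
clock: 22.85
tool_pos: [0.5283, -0.1561, 0.2205]
eef_rot: [0.997, 0.072, -0.001, -0.0]
wrist_force: [0.1, 0.3, -0.5]
grip_width: 0.0063
grasp_force: 0.0
x' 0.5003 y' -0.2306 z 0.2205 Fx' 0.1 Fy' 0.3 M [-0.02  0.03  0.01]
```

Lower gently onto the web and plate top.

```bash
python3 -m creep '[[[0,0,0.02],0,-1],[[0,0,0],0,-1],[[0,0,0.01],0,-1],[[0,0,0],0,-1],[[0,0,0],0,-1],[[0,0,0],0,-1],[[0,0,0],0,-1],[[0,0,0],0,-1]]' | grep -E "wrist|width"; python3 st.py; python3 -m creep '[[[0,0,0.006],0,-1],[[0,0,0],0,-1],[[0,0,0.005],0,-1],[[0,0,0],0,-1],[[0,0,0],0,-1],[[0,0,0],0,-1],[[0,0,0],0,-1],[[0,0,0],0,-1]]' | grep -E "wrist|width"; python3 st.py
```

```text
wrist_force: [-0.0, 1.1, -0.5]
grip_width: 0.0004
x' 0.5005 y' -0.2307 z 0.2122 Fx' 0.1 Fy' 1.1 M [ 0.04 -0.    0.01]
wrist_force: [0.1, -0.1, 0.7]
grip_width: 0.0007
x' 0.5005 y' -0.2307 z 0.2089 Fx' 0.0 Fy' -0.1 M [-0.03 -0.02  0.03]
```

```bash
for i in 1 2 3; do python3 -m creep '[[[0,0,0.003],0,-1],[[0,0,0],0,-1],[[0,0,0.003],0,-1],[[0,0,0],0,-1],[[0,0,0],0,-1],[[0,0,0],0,-1],[[0,0,0],0,-1],[[0,0,0],0,-1]]' | grep -E "wrist"; python3 st.py; done
```

```text
wrist_force: [1.1, 0.0, 0.6]
x' 0.5005 y' -0.2307 z 0.2071 Fx' 1.1 Fy' -0.1 M [-0.01  0.03  0.  ]
wrist_force: [0.1, 0.0, 0.2]
x' 0.5005 y' -0.2307 z 0.2053 Fx' 0.1 Fy' 0.0 M [ 0.02 -0.03 -0.03]
wrist_force: [-1.9, 0.9, 6.0]
x' 0.5006 y' -0.2307 z 0.2041 Fx' -1.7 Fy' 1.1 M [0.09 0.25 0.06]
```

Contact is at TCP z = 0.2042, and home predicts 0.204. I'll press a little more to confirm it is firm.

```bash
for i in 1 2; do python3 -m creep '[[[0,0,0.002],0,-1],[[0,0,0],0,-1],[[0,0,0.001],0,-1],[[0,0,0],0,-1],[[0,0,0],0,-1],[[0,0,0],0,-1],[[0,0,0],0,-1],[[0,0,0],0,-1]]' | grep -E "wrist"; python3 st.py; done
```

```text
wrist_force: [-2.7, 2.3, 11.4]
x' 0.5006 y' -0.2307 z 0.2039 Fx' -2.4 Fy' 2.6 M [0.18 0.53 0.  ]
wrist_force: [-6.0, 2.4, 17.5]
x' 0.5006 y' -0.2308 z 0.2038 Fx' -5.6 Fy' 3.3 M [ 0.38  0.86 -0.02]
```

It's firm at 17.5 N and home. I'll retreat, look, then hand in.

```bash
python3 -m creep '[[[0,0,-0.02],0,-1],[[0,0,-0.1],0,-1],[[-0.1,0,-0.1],0,-1],[[-0.1,0,-0.05],0,-1],[[-0.1,0,0],0,-1],[[0,0,0],0,-1],[[0,0,0],0,-1],[[0,0,0],0,-1]]'; python3 - <<'E'
from h import *
save("side","p6",(140,130,440,355),2.6)
E
```

```text
clock: 29.25
tool_pos: [0.4401, -0.1691, 0.2824]
eef_rot: [0.997, 0.072, -0.0, -0.0]
wrist_force: [0.2, 0.6, -0.4]
grip_width: 0.0001
grasp_force: 0.0
```

View pics/p6.png

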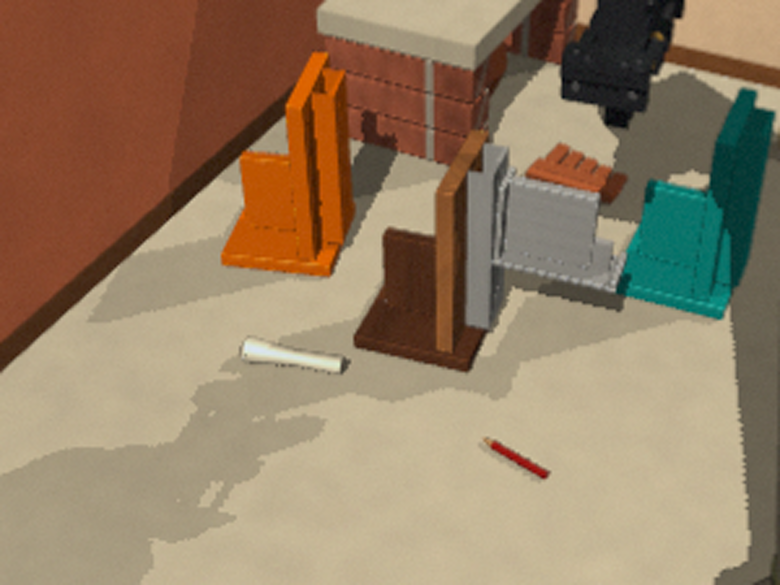

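The bracket hangs flat on the strip, with its plate at (505,210) and foot at (560,272). The gripper is clear, and the pestle and pencil haven't moved.

```bash
python3 -c "
from cell import *
print(sign_off())"
```

```text
the job is handed in; nothing more can be done
None
```

The bracket hangs fully home on the wooden upright: its back plate is flat on the strip, and it held firm under a final 17.5 N downward push. No force reading went above about 22 N, the clock stood at about 29 s, and the job is handed in.

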